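Turn a screw eye home with a screwdriver through its ring

ROBOT

A 7-joint arm with a two-finger parallel gripper is mounted at the origin on a cart in front of the work surface, level with it; the furniture and walls round the work are solid. World frame = base frame: x ahead of the robot, y to its left, z up, the work surface at z = 0. Lengths are in m, angles in rad, forces in N, time in s.
With the tool pointing down it reaches from about 0.4 to 0.875 m from the base axis. Payload 19.3 kg.
Tool frame: the origin (TCP) lies at the very end of the fingers, on their centre line; the grasp point (between the pads) lies 19 mm behind it; z points along the fingers, y is the line along which they close (so a half turn about z gives the same grasp; the last joint's range is limited). The gripper opens to 85 mm and grips with 20 to 120 N. Pads are 22 mm wide; open, the fingers measure 114 mm over their backs; the gripper's body (76 mm by 85 mm) begins 54 mm behind the grasp point. The pads swing forward as they close: fully open they stand 13 mm farther back than shut.
Start: joints at [-1.365, 0.521, -0.036, 1.599, 0.021, 1.021, -0.113], TCP at [0.17, 0.601, 0.231] pointing down, gripper open.
Joint ranges: [-2.91, 2.91], [-0.3, 2.13], [-1.5, 1.42], [0.17, 2.43], [-1.26, 4.41], [0.16, 1.93], [-2.52, 2.52]. Speed limits (rad/s): [1.89, 1.89, 2.39, 2.39, 3.01, 3.01, 3.01].

INTERFACE

Orientations are given as [roll, pitch, yaw] about the fixed x, y, z axes, in that order (R = Rz(yaw) Ry(pitch) Rx(roll)).
In Python, from workcell import bot gives the robot as it stands.
- The arm moves only by the tool carry_out, never from a script. Its argument "rows" is a list that holds one entry, the list of rows, each a list of 4 numbers: the shift along the tool's x, y, z in m, then the turn about the tool's z in degrees. In form: [[[x, y, z, twist], ...]]. A call has 1 to 12 rows; each row is the pose to reach, as a shift and turn from the pose commanded when the call began, along the tool's axes at that moment; what a row does not reach only later rows make up. A row lasts 1/12 s, in which the tool goes at most 41.7 mm and 7.16 degrees, less where a joint would pass 70% of its speed; a pose out of reach is approached as far as the arm can. A call with a gripper value outside its range is refused whole. "grip" is the finger opening in m, from 0 to 0.0854, set as the call begins (left out, the last holds). The fingers move at their own pace and stop on an object; "grip_force" is the grip in N (left out, the last holds). Time passes only in rows, so rows that repeat a pose let the fingers close. It gives the time, the measured TCP pose, the force, the opening and the grip force at its end, in the units of the state.
- bot.observe(): the state, without advancing time (a new reading comes with each control period).
- bot.grab_frame(name): name is "side" or "top"; returns a dict with "pixels" (420x560x3 uint8, red, green, blue), "K" (3x3 intrinsics, pixels), "k1" (the pictures are not rectified: a ray, as slopes to the right and down, at radius r is drawn at 1 + k1 r^2 times it, then the intrinsics apply), "pose" (4x4, takes a point from camera to world coordinates). Camera axes: x right, y down, z forward; pixel columns grow to the right and rows downward; lengths in m; the calibration is good to about 2 mm. A picture is of the moment at which its call begins. There is no depth.
- bot.job_done(): hands the job in; it is judged then, once.
Trained networks look in a picture, given as the dict that the camera call returned (one of the last four; its "shot" number tells which), for a name from the list of things; names that differ only in an ending like _2 or _b are one class to them, and where a whole thing is asked for, a point or a joint stands for the part that bears it (a point fixed in the world has none). Each returns a list of dicts, best first, with "conf" (0 to 1); they miss things now and then, are a little off and sometimes report something else, mostly with a low value. They report only what shows in the picture. A call takes as long as a camera call.
- bot.look_for(picture, label): "position" ([column, row] in pixels, amid what is visible of it).
- bot.regions_of(picture, label): "region" (420x560 bool, what is visible of it) and "position" ([column, row] in pixels, amid what is visible of it).
- bot.spot_point(picture, label): "position" ([column, row] in pixels: a listed point, or the origin of a listed thing).
The state is a dict: "clock": time; "qpos": joint angles; "qd": joint speeds; "joint_efforts": joint torques, N m; "position": TCP position; "tool_rot": TCP orientation; "force": force on the tool from outside, world axes, zero at the start; "moment": the same for the moment, N m; "grip_width": finger opening in m; "finger_force": force on a finger pad.
Only numpy, scipy, OpenCV 4.12 (cv2) and the standard library are available. Lean on these libraries where they do the work, as an engineer would, in place of code of your own. Each camera call takes 0.05 s, during which the arm holds its last target. There are 200 camera calls.

TASK

One of the two screw eyes in the wooden hanging strip is not yet screwed home and stands crooked to the other. Pick up the screwdriver, put its blade through the ring of that eye and with it turn the eye clockwise until you feel its collar come down on the wood: snug, but not forced, or the thread strips. Then draw the screwdriver out and lay it flat on the worktop, clear of the strip, without disturbing the mug, the cup and the tea box.

Things in the scene. Friction and masses are not known exactly. Their poses are not given: they have to be found in the camera images.
- strip: light wooden strip (250 mm along its y, 64 mm along its x, 18 mm thick) held fast on a thin dark non-slip mat (260 x 94 x 2 mm). Origin at the centre of the mat's underside, z up; wood top at 20 mm. Two identical steel screw eyes stand on its centre line at y = -70 and +70 mm. One is home (ring along the strip within 0.06 rad) and cannot turn; the other is eye, at either place
- eye: the screw eye that is not home, its ring crooked to the strip. Origin on its vertical screw axis at the underside of its collar (home = on the strip's wood); z up. Collar 19 mm across, 3 mm thick, thin neck, closed round ring of 5 mm wire in its own x-z plane. Turns about z only, driven in clockwise from above, 4 mm a turn; 0.6 to 0.95 rad to go
- eye_collar (a point): middle of that eye's collar, 1.5 mm above the eye's origin. Where it beds differs from eye to eye (ring from 0.35 rad short of in line with the strip to 0.2 rad past it) and is felt, not seen: the thread drags with about 0.08 Nm, and once the collar meets the wood the torque climbs by about 0.28 Nm per 0.1 rad. A blade bearing on the ring with over 60 N (its contacts added) strips the thread
- eye_ring (a point): centre of that eye's ring, 32 mm above the eye's origin, on the screw axis; the hole is 16 mm across and runs along the eye's y; ring top 13 mm higher. The 8 mm blade has play: it swings about 0.9 rad either way from square in the hole before it bears on both sides of the ring and takes the eye along
- screwdriver: slotted screwdriver of 0.07 to 0.14 kg lying on the worktop. Origin at the underside of the handle's middle as it lies; x points from the handle to the tip, z up; the tool's axis is 13 mm above the origin. Squarish black handle with rounded edges, 26 x 26 mm, from x = -45 to +50 mm; then a straight round steel blade shaft of 8 mm diameter to x = 110 mm, narrowing to the 6 mm tip at x = 124 mm
- screwdriver_grip (a point): on the screwdriver's axis near its centre of mass, x = 12 mm in the handle, a good place to grip across the handle from above. Behind the screwdriver stands the dish rack with plates, up to 0.25 m high, from x = 0.58 m on and left of y = 0.03 m
- screwdriver_root (a point): on the screwdriver's axis where the bare shaft leaves the handle, x = 52 mm
- screwdriver_tip (a point): the tip of the blade on its axis, x = 124 mm
- mug: white mug with a leaf pattern standing behind the strip, 92 mm across, 95 mm high, handle to its own -y; origin under its middle
- cup: small checked cup standing upside down behind the strip, 66 mm across, 53 mm high; origin under its middle
- tea: cardboard tea box standing behind the strip, 58 x 122 x 68 mm; origin under its middle

How it is judged:
On the way, in this order (a step that is already met when the one before it is completed fails the run):
1. the blade is through the ring of the crooked eye, its tip at least 12 mm past the ring's plane (((y of screwdriver_tip in the frame of eye above 0.012 m and y of screwdriver_root in the frame of eye below 0 m and x of screwdriver_tip in the frame of eye between -0.045 and 0.045 m and distance between screwdriver_tip and eye_ring below 0.055 m and z of screwdriver_tip in the frame of eye between 0.02 and 0.044 m) or (y of screwdriver_tip in the frame of eye below -0.012 m and y of screwdriver_root in the frame of eye above 0 m and x of screwdriver_tip in the frame of eye between -0.045 and 0.045 m and distance between screwdriver_tip and eye_ring below 0.055 m and z of screwdriver_tip in the frame of eye between 0.02 and 0.044 m))), for 0.1 s.
2. turned by the blade in its ring, the eye has its collar down on the wood (gap under 0.04 mm, that is, within about 0.06 rad of bedding) (z of eye in the frame of strip below 0.02004 m and ((y of screwdriver_tip in the frame of eye above 0.012 m and y of screwdriver_root in the frame of eye below 0 m and x of screwdriver_tip in the frame of eye between -0.045 and 0.045 m and distance between screwdriver_tip and eye_ring below 0.055 m and z of screwdriver_tip in the frame of eye between 0.02 and 0.044 m) or (y of screwdriver_tip in the frame of eye below -0.012 m and y of screwdriver_root in the frame of eye above 0 m and x of screwdriver_tip in the frame of eye between -0.045 and 0.045 m and distance between screwdriver_tip and eye_ring below 0.055 m and z of screwdriver_tip in the frame of eye between 0.02 and 0.044 m))), for 0.2 s.
At the end, for the whole second after the job is handed in: the eye's collar is down on the wood (gap under 0.04 mm) and the screwdriver lies flat and still on the worktop (grip point under 22 mm high, tip under 30 mm), its tip more than 40 mm from the eye, touching neither strip nor eye (z of eye in the frame of strip below 0.02004 m and height (world z) of screwdriver_grip below 0.022 m and height (world z) of screwdriver_tip below 0.03 m and linear speed of screwdriver below 0.02 m/s and contact force between screwdriver and strip below 0.05 N and contact force between screwdriver and eye below 0.05 N and horizontal distance between screwdriver_tip and eye_ring above 0.04 m).
It fails at once if the eye is forced: the blade bears on it with more than 60 N in all (contact force between screwdriver and eye above 60 N).
It fails at once if the mug is moved by more than 15 mm (distance of mug from where it was at the start of the episode above 0.015 m).
It fails at once if the cup is moved by more than 15 mm (distance of cup from where it was at the start of the episode above 0.015 m).
It fails at once if the tea box is moved by more than 15 mm (distance of tea from where it was at the start of the episode above 0.015 m).
It also fails if it takes over 72 s, if anything falls off the work surface, if the arm or the gripper's body presses on something with over 40 N, if the wrist force passes 120 N, or if a joint passes its speed limit or range.

## Working session

There is one attempt and no reset: what is moved stays moved. The work goes in short steps, Python scripts to look and compute and a tool call to move; the robot and the scene stay as the last step left them, time stands still between calls to the robot, and variables do not carry over. Pictures are saved under pics/ and viewed, at most 13 in all, crops included, and the job is handed in when it is done.

Besides the shell and the picture viewer there is one more tool, called after "Call:" as a command line: name --argument value ..., lists and objects as JSON in quotes. carry_out: Moves the arm, as the interface text tells. Its arguments: {"type":"object","properties":{"rows":{"type":"array","items":{"type":"array","items":{"type":"array","items":{"type":"number"}}}},"grip":{"type":"number"},"grip_force":{"type":"number"}},"required":["rows"]}

```bash
mkdir -p pics; cat > h.py <<'E'
import numpy as np, cv2
from workcell import bot
from scipy.spatial.transform import Rotation as Rn
def ray(f,p):
    K=np.array(f["K"],float);P=np.array(f["pose"])
    d=np.array([(p[0]-K[0,2])/K[0,0],(p[1]-K[1,2])/K[1,1]]);u=d.copy()
    for _ in range(20): u=d/(1+f["k1"]*(u@u))
    return P[:3,3],P[:3,:3]@np.array([u[0],u[1],1.])
def atz(f,p,z):
    o,d=ray(f,p);return o+d*(z-o[2])/d[2]
def tri(l):
    A=np.zeros((3,3));b=np.zeros(3);R=[]
    for f,p in l:
        o,d=ray(f,p);d=d/np.linalg.norm(d);M=np.eye(3)-np.outer(d,d);A+=M;b+=M@o;R.append((M,o))
    x=np.linalg.solve(A,b);return x,[np.linalg.norm(M@(x-o)) for M,o in R]
def proj(f,X):
    P=np.linalg.inv(np.array(f["pose"]));c=P[:3,:3]@X+P[:3,3];u=c[:2]/c[2];u=u*(1+f["k1"]*(u@u));K=np.array(f["K"]);return np.array([K[0,0]*u[0]+K[0,2],K[1,1]*u[1]+K[1,2]])
def save(f,n): cv2.imwrite("pics/"+n,cv2.cvtColor(f["pixels"],cv2.COLOR_RGB2BGR))
E
python3 - <<'E'
from h import *
np.set_printoptions(precision=4,suppress=True)
s=bot.observe();print({k:np.round(v,3) for k,v in s.items()})
fs={n:bot.grab_frame(n) for n in("side","top")}
for n,f in fs.items(): save(f,n+"0.png");print(n,f["pose"],f["K"][0][0],f["k1"])
for l in["strip","eye","eye_collar","eye_ring","screwdriver","screwdriver_grip","screwdriver_root","screwdriver_tip","mug","cup","tea"]:
    q={n:bot.spot_point(f,l)for n,f in fs.items()}
    for n in q:
        for d in q[n][:2]: print(l,n,np.round(d["position"],1),round(d["conf"],2))
    if all(q.values()):print("  tri",*tri([(fs[n],q[n][0]["position"])for n in fs]))
E
```

```text
{'clock': np.float64(0.0), 'qpos': array([-1.365,  0.522, -0.036,  1.6  ,  0.021,  1.021, -0.113]), 'qd': array([-0.001,  0.002,  0.   , -0.001, -0.   ,  0.   , -0.   ]), 'joint_efforts': array([  0.001, -92.711,   1.981, -36.992,   0.018,   0.008,  -0.   ]), 'position': array([0.17 , 0.601, 0.231]), 'tool_rot': array([-3.14 ,  0.   ,  2.866]), 'force': array([ 0.201, -0.044, -0.049]), 'moment': array([-0.002, -0.006, -0.006]), 'finger_force': np.float64(0.0), 'grip_width': np.float64(0.085)}
side [[-0.9931  0.0731 -0.0922  0.684 ]
 [ 0.117   0.5326 -0.8382  0.9454]
 [-0.0122 -0.8432 -0.5375  0.6677]
 [ 0.      0.      0.      1.    ]] 476.211748090022 0.055263689031344355
top [[ 0.0241 -0.9914  0.1289  0.4495]
 [-0.9996 -0.0219  0.0182 -0.0352]
 [-0.0152 -0.1293 -0.9915  1.266 ]
 [ 0.      0.      0.      1.    ]] 398.55487528813114 -0.05024600767630154
strip side [298.1 192.3] 0.83
strip top [329.5 238.1] 0.76
  tri [ 0.5217 -0.1654 -0.0026] [np.float64(0.004093100442635357), np.float64(0.004093100442635106)]
eye side [302.4 200.3] 0.58
eye side [304.1 199.8] 0.2
eye_collar side [3
[... 312 characters left out ...]
505  0.2324 -0.0008] [np.float64(0.004023700359595023), np.float64(0.004023700359595045)]
screwdriver_root side [342.5 283.9] 0.83
screwdriver_root side [301.7 198.3] 0.59
screwdriver_root top [205.8 245.5] 0.64
  tri [0.488  0.226  0.0082] [np.float64(0.004620804916740429), np.float64(0.004620804916740507)]
screwdriver_tip side [308.9 284. ] 0.96
screwdriver_tip top [211.2 226.6] 0.85
  tri [0.5518 0.2119 0.0024] [np.float64(0.0014781881872301525), np.float64(0.0014781881872303509)]
mug top [294.6 163.9] 0.83
cup top [338.7 162.3] 0.55
tea side [225.7 169.6] 0.64
tea top [381.4 181.4] 0.93
  tri [ 0.7133 -0.3339 -0.0075] [np.float64(0.0005949660473597092), np.float64(0.0005949660473597409)]
```

View pics/side0.png

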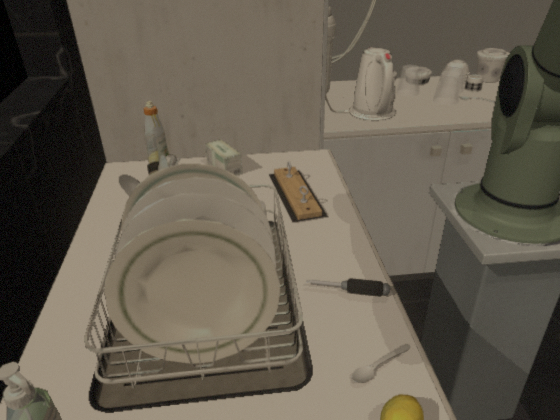

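View pics/top0.png

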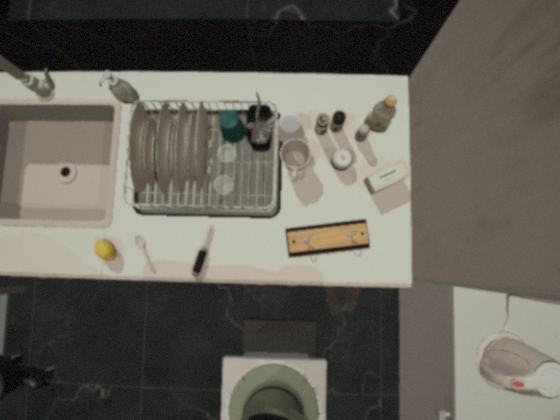

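The side view shows the screwdriver at about (350,287), tip to the left at (308,284). The strip is at (297,192), with eyes near (291,172) and (303,196). The top view shows the strip at (328,238), the driver at (203,250), and the mug, cup and tea box behind the strip. I'll enlarge the strip.

```bash
python3 - <<'E'
import cv2,numpy as np
a=cv2.imread("pics/side0.png")[150:230,255:340];b=cv2.imread("pics/top0.png")[212:268,278:378]
a=cv2.resize(a,None,fx=4.5,fy=4.5,interpolation=3);b=cv2.resize(b,None,fx=4,fy=4,interpolation=3)
o=np.zeros((600,800,3),np.uint8);o[:a.shape[0],:a.shape[1]]=a;o[:b.shape[0],390:790]=b;cv2.imwrite("pics/c0.png",o)
E
```

```text
(no output)
```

View pics/c0.png

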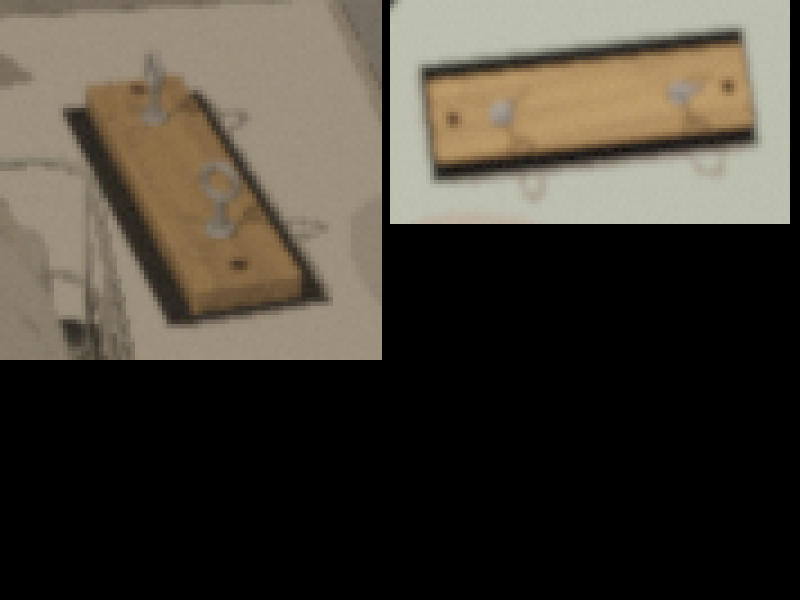

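The crops show the near eye, at side crop (218,185) (about (303,191) in the frame), with its ring facing the camera, so it is the crooked one. The far eye at (154,80) is edge-on along the strip, so it is home. Next I fit poses of the strip, driver and ring.

```bash
cat >> h.py <<'E'
from scipy.optimize import minimize
S=4
def sil(f,pts):
    p=np.array([proj(f,x) for x in pts]);h=cv2.convexHull(((p+0.5)*S*16-8).astype(np.int32))
    m=np.zeros((420*S,560*S),np.uint8);cv2.fillConvexPoly(m,h,1,shift=4);return cv2.resize(m.astype(np.float32),(560,420),interpolation=cv2.INTER_AREA)
def box(x,y,a,x0,x1,y0,y1,z0,z1):
    c,s=np.cos(a),np.sin(a);return [np.array([x+c*u-s*v,y+s*u+c*v,z]) for u in(x0,x1) for v in(y0,y1) for z in(z0,z1)]
def fit(fs,masks,ext,x0):
    def cost(q): return sum((np.abs(sil(f,box(*q,*ext))-m)).sum()/m.sum() for f,m in zip(fs,masks))
    r=minimize(cost,x0,method="Nelder-Mead",options=dict(initial_simplex=np.array(x0)+np.array([[0,0,0],[.01,0,0],[0,.01,0],[0,0,.08]]),xatol=1e-4,fatol=1e-4));return r.x,r.fun
E
python3 - <<'E'
from h import *
np.set_printoptions(precision=4,suppress=True)
fs=[bot.grab_frame(n) for n in("side","top")]
W=[];H=[]
for f in fs:
    hsv=cv2.cvtColor(f["pixels"],cv2.COLOR_RGB2HSV).astype(int);v=hsv[...,2]
    g=bot.regions_of(f,"strip")[0];r=cv2.dilate(g["region"].astype(np.uint8),np.ones((9,9)))
    w=((hsv[...,1]>85)&(v>70)&(hsv[...,0]<25)&(r>0)).astype(np.uint8)
    w=cv2.morphologyEx(w,cv2.MORPH_CLOSE,np.ones((9,9)));W.append(w.astype(np.float32))
    g=bot.regions_of(f,"screwdriver")[0];r=cv2.dilate(g["region"].astype(np.uint8),np.ones((7,7)))
    d=((v<85)&(r>0)).astype(np.float32);H.append(d);print(w.sum(),d.sum(),g["conf"])
for sel in([0,1],[0],[1]):
    F=[fs[i] for i in sel]
    print(sel,"strip",*fit(F,[W[i] for i in sel],(-.032,.032,-.125,.125,.002,.02),[.515,-.165,0.05]))
    print(sel,"driver",*fit(F,[H[i] for i in sel],(-.045,.05,-.013,.013,0,.026),[.44,.235,-.2]))
np.savez("m.npz",*W,*H)
E
```

```text
1352 602.0 0.84
1820 162.0 0.66
[0, 1] strip [ 0.5266 -0.1563  0.1408] 0.15156513452529907
[0, 1] driver [ 0.4363  0.2435 -0.2836] 1.4833552837371826
[0] strip [ 0.5261 -0.1538  0.141 ] 0.058108359575271606
[0] driver [ 0.4359  0.244  -0.2847] 0.5187915563583374
[1] strip [ 0.5278 -0.1565  0.1358] 0.08677884936332703
[1] driver [ 0.449   0.238  -0.2292] 0.9444444179534912
```

```bash
python3 - <<'E'
from h import *
np.set_printoptions(precision=4,suppress=True)
fs=[bot.grab_frame(n) for n in("side","top")];H=[]
for f,(x0,x1,y0,y1) in zip(fs,[(330,400,270,305),(185,218,240,285)]):
    g=cv2.cvtColor(f["pixels"],cv2.COLOR_RGB2GRAY)
    for t in(45,55,70):
        m=np.zeros(g.shape,np.uint8);m[y0:y1,x0:x1]=g[y0:y1,x0:x1]<t
        n,l,s,c=cv2.connectedComponentsWithStats(m);k=1+np.argmax(s[1:,4]);print(t,s[k],c[k])
        if t==55: H.append((l==k).astype(np.float32))
    for l in("screwdriver_grip","screwdriver_root","screwdriver_tip"): 
        for d in bot.spot_point(f,l)[:1]: print(l,atz(f,d["position"],.013))
for sel in([0,1],[0],[1]): print(sel,*fit([fs[i] for i in sel],[H[i] for i in sel],(-.045,.05,-.013,.013,0.003,.026),[.44,.237,-.25]))
f=fs[0]
# ring angle: gray(low-sat) score along circle vs hole
hsv=cv2.cvtColor(f["pixels"],cv2.COLOR_RGB2HSV)
q=[.5266,-.1563,.1408];c,s=np.cos(q[2]),np.sin(q[2])
def samp(im,p): return cv2.getRectSubPix(im,(1,1),tuple(map(float,p)))[0,0]
for name,sg in(("crooked",1),("home",-1)):
    e=np.array([q[0]-s*.07*sg,q[1]+c*.07*sg,.0525]);out=[]
    for b in np.arange(0,180,10):   # azimuth of ring line from strip y axis, ccw
        best=-9
        for du in np.arange(-3,3.1,.5):
          for dv in np.arange(-3,3.1,.5):
            a=np.radians(b)+q[2]+np.pi/2;th=np.linspace(0,2*np.pi,24,endpoint=False)
            P=[[proj(f,e+r*np.array([np.cos(a)*np.cos(t),np.sin(a)*np.cos(t),np.sin(t)]))+(du,dv) for t in th] for r in(.0105,.004,.017)]
            A=[np.mean([samp(hsv[...,1],p) for p in R]) for R in P]
            best=max(best,(A[1]+A[2])/2-A[0])
        out.append(round(best,1))
    print(name,e,out)
f0=f["pixels"][160:215,270:330];cv2.imwrite("pics/c1.png",cv2.cvtColor(cv2.resize(f0,None,fx=10,fy=10,interpolation=cv2.INTER_CUBIC),cv2.COLOR_RGB2BGR))
E
```

```text
45 [347 279  36  17 445] [365.2045 286.9663]
55 [347 279  36  17 485] [365.0206 286.9175]
70 [347 279  44  17 559] [366.3649 287.1002]
screwdriver_grip [0.4453 0.2425 0.013 ]
screwdriver_root [0.4905 0.2292 0.013 ]
screwdriver_tip [0.5594 0.2218 0.013 ]
45 [194 252  11  20 112] [199.3393 261.3214]
55 [194 251  12  22 128] [199.3203 261.3359]
70 [194 251  12  22 149] [199.4161 261.1544]
screwdriver_grip [0.4519 0.2356 0.013 ]
screwdriver_root [0.4926 0.228  0.013 ]
screwdriver_tip [0.5556 0.2112 0.013 ]
[0, 1] [ 0.4491  0.2413 -0.3278] 2.1835544109344482
[0] [ 0.4509  0.2408 -0.3389] 0.7587628960609436
[1] [ 0.4522  0.2388 -0.2263] 1.41552734375
crooked [ 0.5168 -0.087   0.0525] [np.float64(24.6), np.float64(28.0), np.float64(34.2), np.float64(44.4), np.float64(51.1), np.float64(50.1), np.float64(46.1), np.float64(42.5), np.float64(40.2), np.float64(38.2), np.float64(36.0), np.float64(31.8), np.float64(29.1), np.float64(27.3), np.float64(26.4), np.float64(25.1), np.float64(23.3), np.float64(23.0)]
home [ 0.5364 -0.2256  0.0525] [np.float64(6.2), np.float64(6.5), np.float64(6.5), np.float64(7.8), np.float64(9.5), np.float64(10.2), np.float64(9.9), np.float64(9.7), np.float64(9.7), np.float64(9.2), np.float64(9.8), np.float64(9.2), np.float64(8.4), np.float64(5.8), np.float64(5.7), np.float64(6.0), np.float64(6.1), np.float64(6.3)]
```

View pics/c1.png

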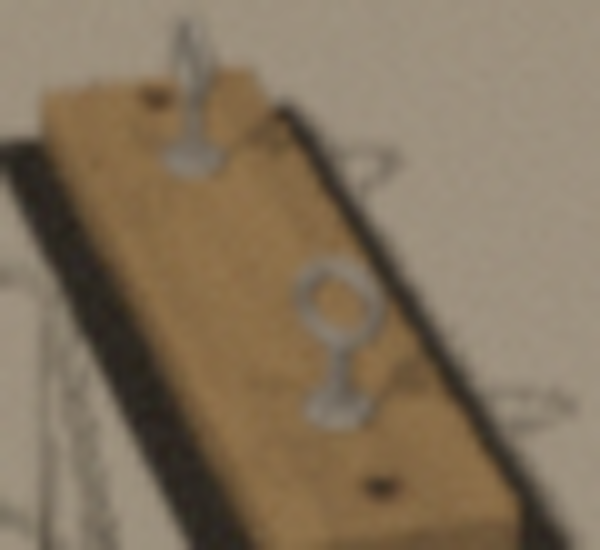

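Ring about 45° off the strip line. Strip origin is about (0.527,-0.156) at yaw 0.14, and the crooked eye is about (0.517,-0.087). I move above the screwdriver.

Call:
carry_out --rows '[[[-0.031,-0.023,0.0,-0.5],[-0.061,-0.046,0.01,-1],[-0.092,-0.068,0.02,-1.5],[-0.122,-0.091,0.03,-2],[-0.153,-0.114,0.04,-2.5],[-0.184,-0.137,0.05,-3],[-0.214,-0.159,0.06,-3.7],[-0.245,-0.182,0.075,-3.7],[-0.275,-0.205,0.09,-3.7],[-0.306,-0.228,0.105,-3.7],[-0.337,-0.25,0.12,-3.7],[-0.367,-0.273,0.13,-3.7]]]' --grip 0.06

```text
clock: 2.9
position: [0.4497, 0.2371, 0.1003]
tool_rot: [-3.141, -0.0, 2.931]
force: [0.8, 0.7, -0.8]
grip_width: 0.0599
finger_force: 0.0
```

Call:
carry_out --rows '[[[0,0,0,0],[0,0,0,0],[0,0,0,0]]]'

```text
clock: 3.15
position: [0.4489, 0.2391, 0.1014]
tool_rot: [3.141, -0.0, 2.93]
force: [-0.4, 1.1, -0.4]
grip_width: 0.0602
finger_force: 0.0
```

```bash
python3 - <<'E'
from h import *
s=bot.observe();print({k:np.round(s[k],3) for k in("clock","qpos","position","tool_rot","grip_width")})
fs=[bot.grab_frame(n) for n in("side","top")]
o=np.zeros((600,800,3),np.uint8)
a=cv2.resize(fs[0]["pixels"][200:320,290:410],None,fx=3.3,fy=3.3,interpolation=2);b=cv2.resize(fs[1]["pixels"][200:300,150:250],None,fx=4,fy=4,interpolation=2)
o[:396,:396]=a;o[:400,400:]=b;save({"pixels":o},"d1.png")
for f in fs:
  for l in("screwdriver_grip","screwdriver_root","screwdriver_tip"): 
        for d in bot.spot_point(f,l)[:1]: print(l,atz(f,d["position"],.013),d["conf"],d["position"])
E
```

```text
{'clock': np.float64(3.15), 'qpos': array([-0.597,  0.531, -0.012,  2.012,  0.01 ,  0.598,  0.744]), 'position': array([0.449, 0.239, 0.101]), 'tool_rot': array([ 3.141, -0.   ,  2.93 ]), 'grip_width': np.float64(0.06)}
screwdriver_grip [0.45241871 0.25164763 0.013     ] 0.8 [360.7, 289.0]
screwdriver_root [0.49160488 0.23237028 0.013     ] 0.97 [339.3, 284.2]
screwdriver_tip [0.55959559 0.22568411 0.013     ] 0.97 [305.6, 284.9]
screwdriver_grip [0.45916865 0.23401676 0.013     ] 0.71 [202.1, 256.0]
screwdriver_root [0.4961516  0.23483761 0.013     ] 0.47 [202.4, 244.2]
screwdriver_tip [0.55787311 0.20718793 0.013     ] 0.47 [212.0, 224.9]
```

View pics/d1.png

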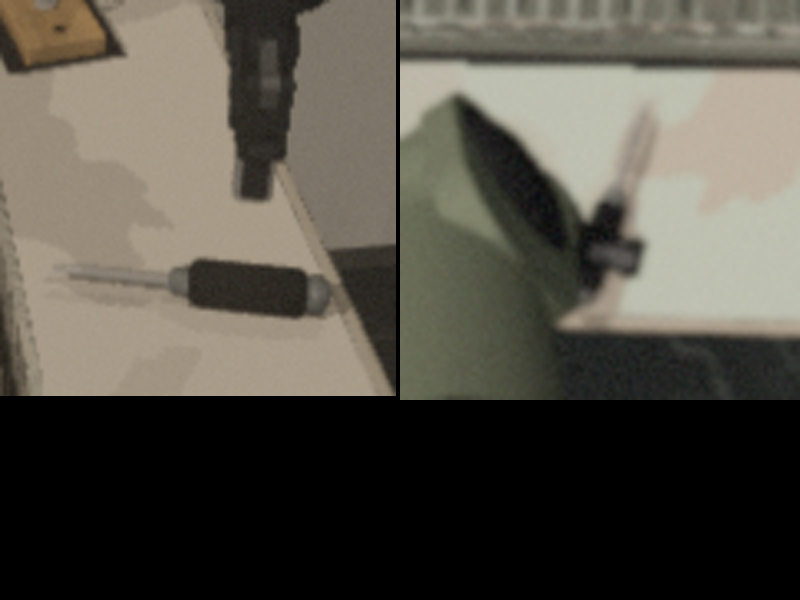

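Side: handle with grey ends from crop (168,280) to (328,294), tip at (55,268). Top: tip about (648,105), root about (612,200). The gripper is above the handle.

```bash
python3 - <<'E'
from h import *
fs=[bot.grab_frame(n) for n in("side","top")]
g=lambda f,p,o,s,z=.013:atz(f,np.array(p)/s+np.array(o)-.5+.5/s,z)
a=[g(fs[0],p,(290,200),3.3) for p in((168,280),(328,294),(55,268))]
b=[g(fs[1],p,(150,200),4) for p in((212,200),(248,105))]
for x in a+b:print(np.round(x,4))
ang=lambda u,v:np.arctan2(*(u-v)[1::-1])
print(ang(a[2],a[1]),ang(a[0],a[1]),ang(a[2],a[0]),ang(b[1],b[0]),[np.linalg.norm(a[2]-a[1])])
for n,f in zip("st",fs):
    gr=cv2.cvtColor(f["pixels"],cv2.COLOR_RGB2GRAY).astype(float)
    print(n,[np.round(proj(f,np.array(x)),1) for x in((.449,.239,.1014),)])
E
```

```text
[0.4893 0.2336 0.013 ]
[0.3964 0.2579 0.013 ]
[0.5562 0.2138 0.013 ]
[0.4791 0.2333 0.013 ]
[0.5547 0.2082 0.013 ]
-0.26927506376173543 -0.25665160735149534 -0.2866455324045047 -0.32016643001416584 [np.float64(0.16577478364356696)]
s [array([364.2, 249.8])]
t [array([193.8, 259. ])]
```

Call:
carry_out --rows '[[[0,0.0015,0.02,3.3],[0,0.0015,0.045,3.3],[0,0.0015,0.07,3.3],[0,0.0015,0.085,3.3],[0,0.0015,0.093,3.3],[0,0.0015,0.097,3.3],[0,0.0015,0.097,3.3]]]'

```text
clock: 4.23
position: [0.4492, 0.2401, 0.004]
tool_rot: [-3.141, -0.0, 2.873]
force: [0.1, 0.0, -0.2]
grip_width: 0.0601
finger_force: 0.0
```

Call:
carry_out --rows '[[[0,0,0,0],[0,0,0,0],[0,0,0,0],[0,0,0,0],[0,0,0,0],[0,0,0,0],[0,0,0,0],[0,0,0,0]]]' --grip 0.01 --grip_force 80

```text
clock: 4.9
position: [0.4498, 0.2405, 0.0054]
tool_rot: [3.141, 0.001, 2.873]
force: [-2.7, -0.4, 14.3]
grip_width: 0.0243
finger_force: 79.1
```

Call:
carry_out --rows '[[[0,0,-0.02,0],[0,0,-0.055,0],[0,0,-0.09,0],[0,0,-0.12,0],[0,0,-0.12,0]]]'

```text
clock: 5.32
position: [0.4515, 0.2414, 0.13]
tool_rot: [3.136, 0.005, 2.872]
force: [1.6, 1.5, -0.6]
grip_width: 0.0248
finger_force: 78.9
```

Call:
carry_out --rows '[[[-0.004,-0.034,0,-4],[-0.008,-0.068,0,-8],[-0.012,-0.102,0,-12],[-0.017,-0.136,0,-16],[-0.021,-0.171,0,-20],[-0.025,-0.205,0,-24],[-0.029,-0.239,0,-28],[-0.033,-0.273,0,-32],[-0.037,-0.307,0,-36],[-0.042,-0.341,0,-40],[-0.046,-0.375,0,-44],[-0.05,-0.41,0,-47.4]]]'

```text
clock: 6.32
position: [0.3882, -0.17, 0.1247]
tool_rot: [-3.141, 0.0, -2.579]
force: [0.9, 0.3, -0.7]
grip_width: 0.0244
finger_force: 78.9
```

Call:
carry_out --rows '[[[0,0,0.02,0],[0,0,0.035,0],[0,0,0.035,0],[0,0,0.035,0]]]'

```text
clock: 6.65
position: [0.3883, -0.1681, 0.0893]
tool_rot: [3.141, -0.001, -2.583]
force: [0.1, 0.3, 0.0]
grip_width: 0.0244
finger_force: 79.0
```

```bash
cat > look.py <<'E'
from h import *
import sys
np.set_printoptions(precision=4,suppress=True)
s=bot.observe();print({k:np.round(s[k],4) for k in("clock","qpos","position","tool_rot","force","moment","grip_width")})
fs=[bot.grab_frame(n) for n in("side","top")]
p=np.array(s["position"]);yaw=s["tool_rot"][2];u=-np.array([np.cos(yaw),np.sin(yaw),0])
G=p+[0,0,.0076]
for l,k in(("screwdriver_grip",0),("screwdriver_root",.04),("screwdriver_tip",.112)):
    q=[bot.spot_point(f,l) for f in fs]
    print(l,"pred",G+k*u,[(np.round(d["position"],1),round(d["conf"],2),np.round(proj(f,G+k*u),1)) for f,r in zip(fs,q) for d in r[:1]])
    if all(q): print("   tri",*tri([(f,r[0]["position"]) for f,r in zip(fs,q)]))
for l,X in(("eye_ring",(.5168,-.087,.0525)),("eye_collar",(.5168,-.087,.0215))):
    print(l,[(np.round(d["position"],1),round(d["conf"],2),np.round(proj(f,np.array(X)),1)) for f in fs for d in bot.spot_point(f,l)[:1]])
o=np.zeros((560,800,3),np.uint8)
o[:400,:400]=cv2.resize(fs[0]["pixels"][145:225,280:360],(400,400),interpolation=2);o[:400,400:]=cv2.resize(fs[1]["pixels"][205:285,260:340],(400,400),interpolation=2);save({"pixels":o[:400]},sys.argv[1])
E
python3 look.py e1.png
```

```text
{'clock': np.float64(6.65), 'qpos': array([ 0.4043,  0.4603, -0.1704,  2.2215,  0.1662,  0.4724,  2.2323]), 'position': array([ 0.3883, -0.1681,  0.0893]), 'tool_rot': array([ 3.1407, -0.0007, -2.583 ]), 'force': array([0.0804, 0.2774, 0.0476]), 'moment': array([-0.0245, -0.0055, -0.0001]), 'grip_width': np.float64(0.0244)}
screwdriver_grip pred [ 0.3883 -0.1681  0.0969] [(array([346.9, 160. ]), 0.51, array([346.4, 155.9]))]
screwdriver_root pred [ 0.4222 -0.1469  0.0969] [(array([334.4, 158.6]), 0.75, array([335.5, 160.4])), (array([325.8, 272.3]), 0.65, array([326.1, 271.7]))]
   tri [ 0.4229 -0.1463  0.1023] [np.float64(0.0024926546055758125), np.float64(0.0024926546055757644)]
screwdriver_tip pred [ 0.4833 -0.1088  0.0969] [(array([315.4, 173.2]), 0.72, array([315. , 168.7])), (array([314., 250.]), 0.54, array([313.2, 250.2]))]
   tri [ 0.4828 -0.1117  0.0826] [np.float64(0.0016002972543047054), np.float64(0.0016002972543046887)]
eye_ring [(array([296. , 194.8]), 0.6, array([303. , 189.1]))]
eye_collar [(array([302.1, 200.2]), 0.48, array([302.9, 199.5]))]
```

View pics/e1.png

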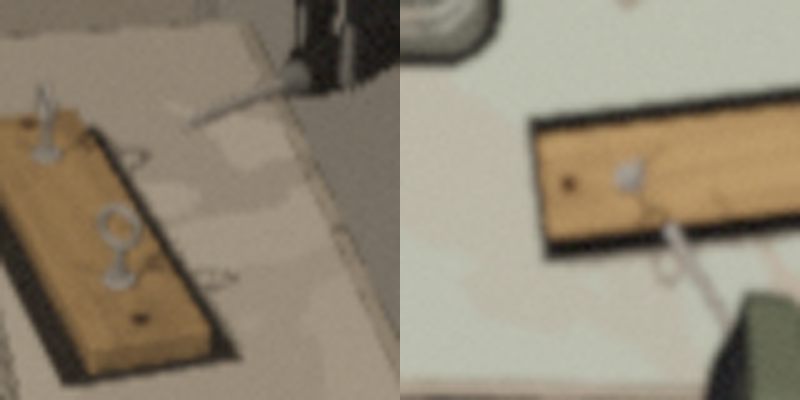

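Side: the shaft runs from crop (290,78) to the tip at about (188,128), slightly steeper than predicted, so it may droop. Ring centre is at (120,228). Top: tip at (665,230), eye at (630,177). I'll fit the shaft line numerically.

```bash
cat > shaft.py <<'E'
from h import *
np.set_printoptions(precision=4,suppress=True)
def measure(zoff=.0076,verbose=True,lat=True):
    s=bot.observe();p=np.array(s["position"]);yaw=s["tool_rot"][2];u=-np.array([np.cos(yaw),np.sin(yaw),0]);G=p+[0,0,zoff]
    L=[]
    for n in("side","top"):
        f=bot.grab_frame(n);g=cv2.GaussianBlur(f["pixels"],(0,0),.7).astype(np.float32)
        pts=[]
        for k in np.arange(.055,.108,.004):
            c=proj(f,G+k*u);t=proj(f,G+(k+.01)*u)-c;t/=np.linalg.norm(t);nn=np.array([-t[1],t[0]])
            w=np.arange(-9,9.01,.25);v=np.array([cv2.getRectSubPix(g,(1,1),tuple(map(float,c+a*nn)))[0,0] for a in w])
            # colour distance to linear background
            bg=np.outer(1-(w+9)/18,v[:8].mean(0))+np.outer((w+9)/18,v[-8:].mean(0));d=np.linalg.norm(v-bg,axis=1);d=np.where(d>.5*d.max(),d,0)
            pts.append((k,(d*w).sum()/d.sum(),d.max()))
        pts=np.array(pts);print(n,"along/offset px/contrast\n",pts.T.round(2), "n",nn.round(2),"px/m",np.linalg.norm(proj(f,G+.08*u+[0,0,.01])-proj(f,G+.08*u))*100)
    return
if __name__=="__main__": measure()
E
python3 shaft.py; python3 - <<'E'
from h import *
f=bot.grab_frame("side");save({"pixels":cv2.resize(f["pixels"][140:195,290:370],(800,550),interpolation=cv2.INTER_CUBIC)},"e2.png")
E
```

```text
side along/offset px/contrast
 [[ 0.06  0.06  0.06  0.07  0.07  0.07  0.08  0.08  0.09  0.09  0.09  0.1
   0.1   0.11]
 [-1.77 -1.77 -1.87 -1.76 -1.54 -1.41 -1.41 -1.52 -1.46 -1.33 -1.53 -1.87
  -1.98  0.08]
 [49.78 57.85 60.23 60.2  55.9  54.6  53.48 56.04 54.32 48.57 38.57 32.58
  28.44 16.63]] n [-0.38 -0.93] px/m 348.0683537169741
top along/offset px/contrast
 [[  0.06   0.06   0.06   0.07   0.07   0.07   0.08   0.08   0.09   0.09
    0.09   0.1    0.1    0.11]
 [  0.86   1.05   0.14   0.24   0.33   0.26   0.04   1.5    4.27   1.51
   -0.93   3.34   4.2   -0.82]
 [ 35.52  28.36  40.88  41.46  42.38  43.17  37.91  27.04  58.92  70.13
   67.6   58.26 114.93 113.75]] n [ 0.86 -0.51] px/m 26.99286857827865
```

View pics/e2.png

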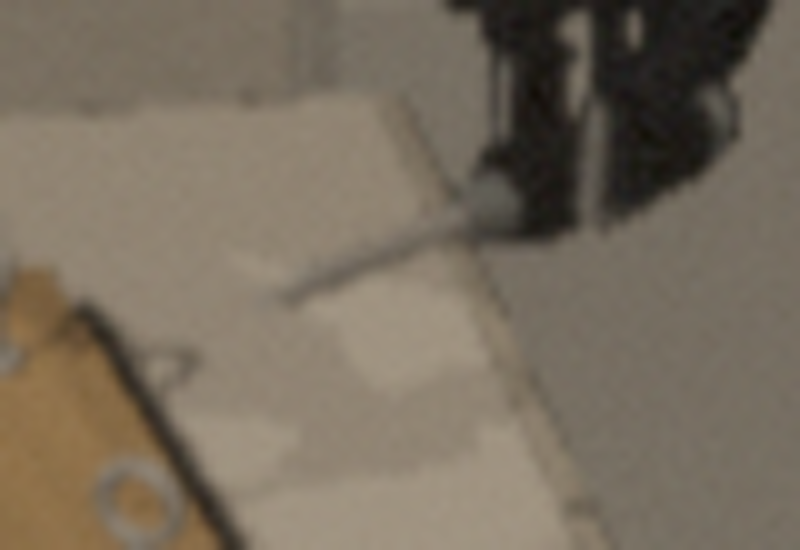

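The shaft is level within error, about 1 px low, the same offset as the ring, so the relative height is fine. Quick check of the eye in the top view.

```bash
python3 - <<'E'
from h import *
f=bot.grab_frame("top");hsv=cv2.cvtColor(f["pixels"],cv2.COLOR_RGB2HSV).astype(int)
for X in((.5168,-.087),(.5364,-.2256)):
    for z in(.0215,.0525,.065): print(z,proj(f,np.array([*X,z])).round(2))
    c=proj(f,np.array([*X,.04])).round().astype(int);w=hsv[c[1]-6:c[1]+7,c[0]-6:c[0]+7,1];v=hsv[c[1]-6:c[1]+7,c[0]-6:c[0]+7,2]
    wt=np.clip(95-w,0,None)*(v>110);yy,xx=np.mgrid[-6:7,-6:7];print("gray blob",c[0]+(wt*xx).sum()/wt.sum(),c[1]+(wt*yy).sum()/wt.sum(),wt.sum())
    print(w)
E
```

```text
0.0215 [304.84 239.94]
0.0525 [305.27 239.39]
0.065 [305.45 239.17]
gray blob 305.3971260613978 239.71521881123448 1531
[[117 114 110 116 114 114 112 115 111 112 116 113 114]
 [111 115 112 113 114 112 113 112 106 108 112 113 114]
 [119 113 114 113 112  97  98  97  96  96 107 114 111]
 [116 115 113 107  98  79  71  68  70  79 101 113 112]
 [115 117 114  98  71  47  44  41  47  68  96 111 114]
 [115 113 109  88  54  34  30  27  37  64 105 111 115]
 [112 110 107  85  51  33  28  27  38  67  98 114 112]
 [114 118 109  89  57  37  32  32  42  71 100 113 111]
 [119 114 116  97  80  60  49  52  61  89 106 112 114]
 [116 115 113 110 100  96  87  83  96 110 119 113 113]
 [119 114 110 113 113 107 108 108 111 117 116 118 113]
 [115 111 113 112 114 111 111 111 115 118 117 116 115]
 [116 113 111 111 112 112 115 112 118 111 116 119 116]]
0.0215 [349.36 234.65]
0.0525 [350.92 233.97]
0.065 [351.57 233.69]
gray blob 350.2844096542727 234.5368558382257 1533
[[114 115 114 113 113 112 115 115 113 117 112 111 111]
 [116 117 112 113 113 111 109 111 112 113 114 114 116]
 [111 115 113 115 112 111 106 109 111 113 119 116 116]
 [109 114 113 112 103  97  96  99 105 111 107 111 116]
 [114 110 110 101  85  71  70  74  86  92  92  98 108]
 [111 115 107  87  63  45  40  43  53  66  70  88 104]
 [109 111 106  76  47  33  29  29  37  56  69  88 106]
 [110 109 103  79  44  32  28  30  44  71  93  98 106]
 [109 110 105  84  54  39  34  42  62  89 104 109 111]
 [110 109 105  99  76  60  54  68  81 101 110 109 109]
 [113 110 109 110 101  90  89  95 107 113 110 109 111]
 [112 112 107 110 112 107 107 112 117 115 114 116 116]
 [113 111 117 115 112 112 113 114 118 121 116 114 114]]
```

Call:
carry_out --rows '[[[0,0,0.025,0],[0,0,0.044,0],[-0.01,0,0.044,0],[-0.02,0,0.044,0],[-0.026,0,0.044,0],[-0.032,0,0.044,0],[-0.032,0,0.044,0]]]'

```text
clock: 8.03
position: [0.4176, -0.1506, 0.0462]
tool_rot: [-3.14, 0.002, -2.582]
force: [0.1, 0.6, -0.1]
grip_width: 0.0243
finger_force: 79.0
```

```bash
python3 look.py e3.png; python3 shaft.py
```

```text
{'clock': np.float64(8.0333), 'qpos': array([ 0.3164,  0.5705, -0.1334,  2.1934,  0.1911,  0.386 ,  2.1575]), 'position': array([ 0.4176, -0.1506,  0.0462]), 'tool_rot': array([-3.1403,  0.0018, -2.5817]), 'force': array([ 0.1204,  0.6218, -0.1131]), 'moment': array([0.0087, 0.039 , 0.0369]), 'grip_width': np.float64(0.0243)}
screwdriver_grip pred [ 0.4176 -0.1506  0.0538] [(array([336.3, 175.6]), 0.56, array([336.1, 174.1]))]
screwdriver_root pred [ 0.4514 -0.1294  0.0538] [(array([323.8, 179.9]), 0.47, array([325.1, 178.8])), (array([317.2, 263.4]), 0.52, array([319. , 261.4]))]
   tri [ 0.4504 -0.1254  0.0524] [np.float64(0.005252440751258663), np.float64(0.005252440751258704)]
screwdriver_tip pred [ 0.5125 -0.0911  0.0538] [(array([306.1, 190.9]), 0.74, array([304.4, 187.7])), (array([307.6, 242.4]), 0.61, array([306.6, 240.8]))]
   tri [ 0.5079 -0.0946  0.042 ] [np.float64(0.0004712010962063999), np.float64(0.0004712010962063235)]
eye_ring [(array([303.9, 187.7]), 0.64, array([303. , 189.1]))]
eye_collar [(array([302.5, 197. ]), 0.54, array([302.9, 199.5]))]
side along/offset px/contrast
 [[ 0.06  0.06  0.06  0.07  0.07  0.07  0.08  0.08  0.09  0.09  0.09  0.1
   0.1   0.11]
 [-1.54 -1.55 -1.55 -1.53 -1.65 -1.66 -1.76 -1.77 -2.21  0.54  2.46 -0.73
   0.87 -0.59]
 [52.91 51.32 45.84 43.93 41.33 43.78 43.24 43.62 35.86 26.4  29.23 41.47
  36.13 52.95]] n [-0.39 -0.92] px/m 337.2841147047222
top along/offset px/contrast
 [[  0.06   0.06   0.06   0.07   0.07   0.07   0.08   0.08   0.09   0.09
    0.09   0.1    0.1    0.11]
 [  0.7    0.3   -2.24   2.26   2.81   0.27  -4.05  -2.76   0.21  -0.08
   -1.27   0.25   0.29  -0.59]
 [ 96.04  50.01  50.35  40.33  90.   109.22 112.16  68.95  85.96  73.26
   49.58  34.86  30.41  33.41]] n [ 0.86 -0.51] px/m 22.295243227323468
```

View pics/e3.png

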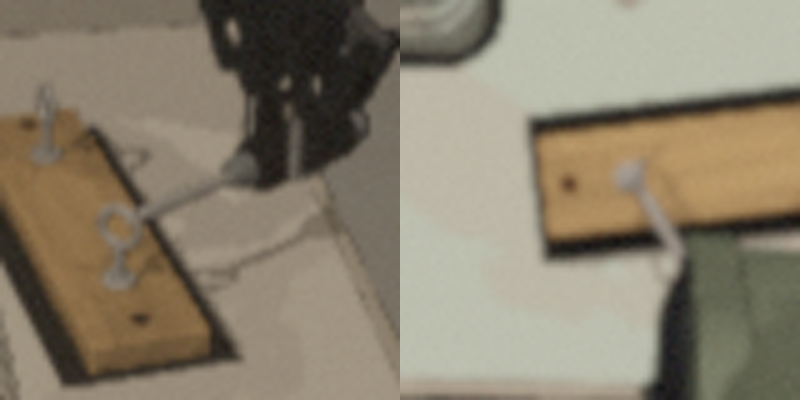

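Side: the shaft runs (240,170)→(140,218), aimed at the ring centre (120,228). Top: it points straight at the eye (630,177). Tip is just short of the ring; I push through.

Call:
carry_out --rows '[[[-0.007,0,0,0],[-0.014,0,0,0],[-0.02,0,0,0],[-0.02,0,0,0]]]'

```text
clock: 9.07
position: [0.4343, -0.1397, 0.0453]
tool_rot: [-3.141, 0.001, -2.582]
force: [-0.1, 0.5, -2.1]
grip_width: 0.0241
finger_force: 79.0
```

Call:
carry_out --rows '[[[-0.009,0,0,0],[-0.018,0,0,0],[-0.026,0,0,0],[-0.026,0,0,0],[-0.026,0,0,0]]]'

```text
clock: 9.48
position: [0.4551, -0.1266, 0.0452]
tool_rot: [3.142, 0.0, -2.582]
force: [0.3, -0.5, -0.4]
grip_width: 0.0242
finger_force: 79.0
```

```bash
python3 look.py e4.png
```

```text
{'clock': np.float64(9.4833), 'qpos': array([ 0.2459,  0.5984, -0.1308,  2.1216,  0.1765,  0.4315,  2.1071]), 'position': array([ 0.4551, -0.1266,  0.0452]), 'tool_rot': array([ 3.1416,  0.    , -2.5823]), 'force': array([ 0.3216, -0.5395, -0.3904]), 'moment': array([-0.0013, -0.0076, -0.0363]), 'grip_width': np.float64(0.0242)}
screwdriver_grip pred [ 0.4551 -0.1266  0.0528] [(array([326.2, 181.1]), 0.83, array([324. , 179.7]))]
screwdriver_root pred [ 0.489  -0.1054  0.0528] [(array([310.7, 183.5]), 0.52, array([312.6, 184.6]))]
screwdriver_tip pred [ 0.55   -0.0672  0.0528] [(array([291.8, 196.8]), 0.66, array([291.1, 193.9])), (array([301.2, 229.6]), 0.53, array([299. , 228.4]))]
   tri [ 0.5473 -0.0745  0.0396] [np.float64(8.21553519553736e-05), np.float64(8.215535195552099e-05)]
eye_ring [(array([303. , 189.1]), 0.37, array([303. , 189.1]))]
eye_collar [(array([304.8, 200.2]), 0.39, array([302.9, 199.5]))]
```

View pics/e4.png

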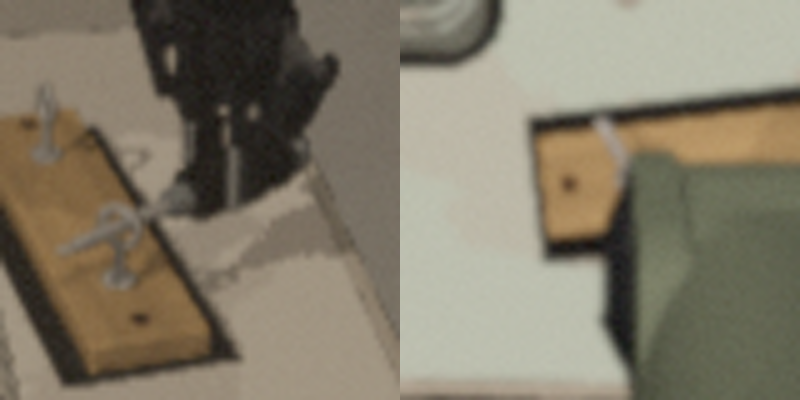

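Blade is through: the tip shows at crop (62,250), past the ring. I swing it clockwise about the eye axis through the play first.

Call:
carry_out --rows '[[[-0.0003,0.0063,0,5],[-0.0011,0.0126,0,10],[-0.0025,0.0188,0,15],[-0.0044,0.0248,0,20],[-0.0044,0.0248,0,20],[-0.0044,0.0248,0,20]]]'

```text
clock: 10.58
position: [0.4454, -0.1035, 0.0453]
tool_rot: [-3.141, -0.0, -2.929]
force: [0.9, -0.9, -0.8]
grip_width: 0.0245
finger_force: 79.1
```

```bash
cat > rot.py <<'E'
from workcell import bot
import numpy as np,sys
e=np.array([.5163,-.0875])
s=bot.observe();p=np.array(s["position"]);y=s["tool_rot"][2];x=np.array([np.cos(y),np.sin(y)]);t=np.array([np.sin(y),-np.cos(y)])
d=e-p[:2];F=np.array(s["force"]);M=np.array(s["moment"])
print("clk",s["clock"],"phi",np.degrees(y)+180,"eye in tool",(d@x).round(4),(d@t).round(4),"z",p[2].round(4),"F tool",(F[:2]@x).round(1),(F[:2]@t).round(1),F[2].round(1),"M",M.round(3),"Meye",round(M[2]-(d[0]*F[1]-d[1]*F[0]),3),"q7",round(s["qpos"][6],2))
a=d@x,d@t
for th in(2,4,5,6,8,10,12,14,15,16,20):
    r=np.radians(th);c,q=np.cos(r),np.sin(r);print(th,round(a[0]-a[0]*c+a[1]*q,4),round(a[1]-a[0]*q-a[1]*c,4),end=" | ")
E
python3 rot.py
```

```text
clk 10.5833 phi 12.201180588694456 eye in tool -0.0726 0.0007 z 0.0453 F tool -0.7 -1.0 -0.8 M [-0.08   0.018  0.008] Meye 0.082 q7 1.83
2 -0.0 0.0025 | 4 -0.0001 0.0051 | 5 -0.0002 0.0063 | 6 -0.0003 0.0076 | 8 -0.0006 0.0101 | 10 -0.001 0.0126 | 12 -0.0014 0.0151 | 14 -0.002 0.0176 | 15 -0.0023 0.0188 | 16 -0.0026 0.02 | 20 -0.0042 0.0249 |
```

Call:
carry_out --rows '[[[0,0.0025,0,2],[-0.0001,0.0051,0,4],[-0.0003,0.0076,0,6],[-0.0006,0.0101,0,8],[-0.001,0.0126,0,10],[-0.001,0.0126,0,10]]]'

```text
clock: 11.08
position: [0.444, -0.0909, 0.0453]
tool_rot: [3.141, 0.0, -3.105]
force: [0.7, 1.5, -1.9]
grip_width: 0.0243
finger_force: 79.2
```

```bash
python3 rot.py
```

```text
clk 11.0833 phi 2.097661005247602 eye in tool -0.0724 0.0008 z 0.0453 F tool -0.7 1.5 -1.9 M [ 0.414 -0.142  0.087] Meye -0.022 q7 1.69
2 -0.0 0.0025 | 4 -0.0001 0.0051 | 5 -0.0002 0.0063 | 6 -0.0003 0.0076 | 8 -0.0006 0.0101 | 10 -0.001 0.0126 | 12 -0.0014 0.0151 | 14 -0.002 0.0175 | 15 -0.0023 0.0188 | 16 -0.0026 0.02 | 20 -0.0041 0.0248 |
```

Call:
carry_out --rows '[[[0,0.0025,0,2],[-0.0001,0.0051,0,4],[-0.0003,0.0076,0,6],[-0.0006,0.0101,0,8],[-0.001,0.0126,0,10],[-0.001,0.0126,0,10]]]'

```text
clock: 11.58
position: [0.4446, -0.0782, 0.0453]
tool_rot: [3.141, 0.0, 3.004]
force: [1.5, 2.2, -1.2]
grip_width: 0.0238
finger_force: 79.2
```

```bash
python3 rot.py
```

```text
clk 11.5833 phi 352.1262430155678 eye in tool -0.0723 0.0006 z 0.0453 F tool -1.2 2.4 -1.2 M [ 0.582 -0.336  0.281] Meye 0.11 q7 1.56
2 -0.0 0.0025 | 4 -0.0001 0.005 | 5 -0.0002 0.0063 | 6 -0.0003 0.0076 | 8 -0.0006 0.0101 | 10 -0.001 0.0126 | 12 -0.0014 0.015 | 14 -0.002 0.0175 | 15 -0.0023 0.0187 | 16 -0.0026 0.0199 | 20 -0.0041 0.0248 |
```

Call:
carry_out --rows '[[[0,0.0025,0,2],[-0.0001,0.005,0,4],[-0.0003,0.0076,0,6],[-0.0006,0.0101,0,8],[-0.001,0.0126,0,10],[-0.001,0.0126,0,10]]]'

```text
clock: 12.08
position: [0.4474, -0.066, 0.0453]
tool_rot: [3.141, 0.0, 2.83]
force: [2.5, 2.9, -1.6]
grip_width: 0.0243
finger_force: 79.2
```

```bash
python3 rot.py
```

```text
clk 12.0833 phi 342.120730363039 eye in tool -0.0722 0.0007 z 0.0453 F tool -1.5 3.5 -1.6 M [ 0.732 -0.374  0.374] Meye 0.122 q7 1.42
2 -0.0 0.0025 | 4 -0.0001 0.005 | 5 -0.0002 0.0063 | 6 -0.0003 0.0075 | 8 -0.0006 0.0101 | 10 -0.001 0.0125 | 12 -0.0014 0.015 | 14 -0.002 0.0175 | 15 -0.0023 0.0187 | 16 -0.0026 0.0199 | 20 -0.0041 0.0247 |
```

Call:
carry_out --rows '[[[0,0.0015,0,1.2],[0,0.003,0,2.4],[-0.0001,0.0045,0,3.6],[-0.0002,0.0063,0,5],[-0.0002,0.0063,0,5],[-0.0002,0.0063,0,5]]]'

```text
clock: 12.58
position: [0.4494, -0.0603, 0.0453]
tool_rot: [3.141, 0.0, 2.742]
force: [2.8, 3.9, -1.9]
grip_width: 0.0249
finger_force: 79.1
```

```bash
python3 rot.py
```

```text
clk 12.5833 phi 337.1259008238085 eye in tool -0.0722 0.0009 z 0.0453 F tool -1.1 4.7 -1.9 M [ 1.089 -0.575  0.477] Meye 0.141 q7 1.35
2 -0.0 0.0025 | 4 -0.0001 0.005 | 5 -0.0002 0.0063 | 6 -0.0003 0.0076 | 8 -0.0006 0.0101 | 10 -0.0009 0.0125 | 12 -0.0014 0.015 | 14 -0.0019 0.0175 | 15 -0.0022 0.0187 | 16 -0.0025 0.0199 | 20 -0.004 0.0247 |
```

Call:
carry_out --rows '[[[0,0.0018,0,1.2],[0,0.0034,0,2.4],[-0.0001,0.0049,0,3.6],[-0.0002,0.0067,0,5],[-0.0002,0.0067,0,5],[-0.0002,0.0067,0,5]]]'

```text
clock: 13.08
position: [0.4522, -0.0542, 0.0453]
tool_rot: [-3.142, 0.0, 2.654]
force: [4.3, 3.9, -1.7]
grip_width: 0.0245
finger_force: 79.1
```

```bash
python3 rot.py
```

```text
clk 13.0833 phi 332.03747005620653 eye in tool -0.0722 0.0007 z 0.0453 F tool -2.0 5.4 -1.7 M [ 0.781 -0.728  0.422] Meye 0.033 q7 1.29
2 -0.0 0.0025 | 4 -0.0001 0.005 | 5 -0.0002 0.0063 | 6 -0.0003 0.0076 | 8 -0.0006 0.0101 | 10 -0.001 0.0126 | 12 -0.0014 0.015 | 14 -0.002 0.0175 | 15 -0.0023 0.0187 | 16 -0.0026 0.0199 | 20 -0.0041 0.0248 |
```

Call:
carry_out --rows '[[[0,0.0015,0,1.2],[0,0.003,0,2.4],[0,0.0038,0,3],[0,0.0038,0,3],[0,0.0038,0,3]]]'

```text
clock: 13.5
position: [0.454, -0.0509, 0.0453]
tool_rot: [3.141, 0.0, 2.601]
force: [3.7, 2.6, -1.6]
grip_width: 0.0245
finger_force: 79.1
```

```bash
python3 rot.py
```

```text
clk 13.5 phi 329.00340831748247 eye in tool -0.0723 0.0007 z 0.0453 F tool -1.8 4.1 -1.6 M [ 0.76  -0.828  0.442] Meye 0.145 q7 1.24
2 -0.0 0.0025 | 4 -0.0001 0.005 | 5 -0.0002 0.0063 | 6 -0.0003 0.0076 | 8 -0.0006 0.0101 | 10 -0.001 0.0126 | 12 -0.0014 0.015 | 14 -0.002 0.0175 | 15 -0.0023 0.0187 | 16 -0.0026 0.0199 | 20 -0.0041 0.0248 |
```

```bash
cat > m.py <<'E'
from workcell import bot
import numpy as np
e=np.array([.5163,-.0875]);L=[]
for _ in range(6):
    bot.grab_frame("side");s=bot.observe();p=np.array(s["position"]);y=s["tool_rot"][2];x=np.array([np.cos(y),np.sin(y)]);t=np.array([np.sin(y),-np.cos(y)])
    d=e-p[:2];F=np.array(s["force"]);M=s["moment"][2];L.append([F[:2]@x,F[:2]@t,F[2],M,M-(d[0]*F[1]-d[1]*F[0])])
print("clk",s["clock"],"phi",np.degrees(y)%360-180,"eye tool",(d@x).round(4),(d@t).round(4),"Fx Fy Fz Mz Meye",np.mean(L,0).round(3),"sd",np.std(L,0).round(3))
E
python3 m.py
```

```text
clk 13.8 phi -30.989773291315345 eye tool -0.0723 0.0007 Fx Fy Fz Mz Meye [-1.923  4.814 -2.423  0.445  0.099] sd [0.422 0.741 0.391 0.044 0.064]
```

Call:
carry_out --rows '[[[0,0.0015,0,1.2],[0,0.003,0,2.4],[0,0.0038,0,3],[0,0.0038,0,3]]]'

```text
clock: 14.13
position: [0.456, -0.0476, 0.0454]
tool_rot: [3.141, 0.001, 2.547]
force: [4.5, 2.8, -2.8]
grip_width: 0.0245
finger_force: 79.1
```

```bash
python3 m.py
```

```text
clk 14.4333 phi -33.99997662336665 eye tool -0.0723 0.0007 Fx Fy Fz Mz Meye [-2.353  4.977 -3.153  0.447  0.089] sd [0.472 0.679 0.654 0.023 0.062]
```

Call:
carry_out --rows '[[[0,0.0015,0,1.2],[0,0.003,0,2.4],[0,0.0038,0,3],[0,0.0038,0,3]]]'

```text
clock: 14.77
position: [0.4582, -0.0444, 0.0453]
tool_rot: [3.141, 0.001, 2.495]
force: [5.3, 2.8, -3.0]
grip_width: 0.0243
finger_force: 79.0
```

```bash
python3 m.py
```

```text
clk 15.0667 phi -37.00231981416812 eye tool -0.0723 0.0006 Fx Fy Fz Mz Meye [-2.399  5.26  -3.152  0.455  0.077] sd [0.595 0.22  0.317 0.029 0.028]
```

Call:
carry_out --rows '[[[0,0.0015,0,1.2],[0,0.003,0,2.4],[0,0.0038,0,3],[0,0.0038,0,3]]]'

```text
clock: 15.4
position: [0.4605, -0.0414, 0.0454]
tool_rot: [3.141, 0.001, 2.443]
force: [5.3, 3.1, -4.3]
grip_width: 0.0239
finger_force: 79.0
```

```bash
python3 m.py
```

```text
clk 15.7 phi -40.001837123491555 eye tool -0.0723 0.0006 Fx Fy Fz Mz Meye [-1.889  5.56  -3.142  0.45   0.049] sd [0.347 0.177 0.413 0.026 0.032]
```

Call:
carry_out --rows '[[[0,0.0015,0,1.2],[0,0.003,0,2.4],[0,0.0038,0,3],[0,0.0038,0,3]]]'

```text
clock: 16.03
position: [0.4631, -0.0385, 0.0454]
tool_rot: [3.141, 0.001, 2.39]
force: [6.0, 1.9, -3.3]
grip_width: 0.0244
finger_force: 79.0
```

```bash
python3 m.py
```

```text
clk 16.3333 phi -43.00133104676175 eye tool -0.0723 0.0006 Fx Fy Fz Mz Meye [-2.421  5.268 -3.122  0.459  0.08 ] sd [0.455 0.38  0.643 0.009 0.032]
```

Call:
carry_out --rows '[[[0,0.0015,0,1.2],[0,0.003,0,2.4],[0,0.0038,0,3],[0,0.0038,0,3]]]'

```text
clock: 16.67
position: [0.4657, -0.0358, 0.0454]
tool_rot: [3.141, 0.001, 2.338]
force: [4.6, 1.2, -3.1]
grip_width: 0.0241
finger_force: 79.0
```

```bash
python3 m.py
```

```text
clk 16.9667 phi -46.0032377017117 eye tool -0.0723 0.0006 Fx Fy Fz Mz Meye [-2.293  5.793 -3.289  0.471  0.053] sd [0.298 0.55  0.602 0.016 0.049]
```

Call:
carry_out --rows '[[[0,0.0015,0,1.2],[0,0.0025,0,2],[0,0.0025,0,2]]]'

```text
clock: 17.22
position: [0.4675, -0.0341, 0.0454]
tool_rot: [3.141, 0.001, 2.303]
force: [5.2, 1.3, -3.9]
grip_width: 0.0246
finger_force: 79.0
```

```bash
python3 m.py
```

```text
clk 17.5167 phi -47.996720423958266 eye tool -0.0723 0.0006 Fx Fy Fz Mz Meye [-2.42   5.66  -3.986  0.587  0.179] sd [0.267 0.563 0.466 0.03  0.042]
```

Call:
carry_out --rows '[[[0,0.0006,0,0.5],[0,0.0013,0,1],[0,0.0013,0,1],[0,0.0013,0,1]]]'

```text
clock: 17.85
position: [0.4684, -0.0333, 0.0454]
tool_rot: [3.141, 0.001, 2.286]
force: [5.2, 1.6, -4.1]
grip_width: 0.0242
finger_force: 79.0
```

```bash
python3 m.py; python3 look.py e5.png
```

```text
clk 18.15 phi -48.99506412044951 eye tool -0.0723 0.0006 Fx Fy Fz Mz Meye [-2.77   5.15  -3.595  0.653  0.283] sd [0.155 0.417 0.523 0.026 0.042]
{'clock': np.float64(18.15), 'qpos': array([-0.2434,  0.6174,  0.249 ,  2.1438, -0.3582,  0.418 ,  1.0062]), 'position': array([ 0.4684, -0.0333,  0.0454]), 'tool_rot': array([3.1411, 0.0008, 2.2865]), 'force': array([ 5.292 ,  0.5425, -3.5889]), 'moment': array([ 0.4839, -1.0487,  0.6416]), 'grip_width': np.float64(0.0242)}
screwdriver_grip pred [ 0.4684 -0.0333  0.053 ] [(array([326.4, 199.5]), 0.64, array([325.8, 198.5]))]
screwdriver_root pred [ 0.4946 -0.0635  0.053 ] [(array([312.1, 195.1]), 0.52, array([313.2, 193. ]))]
screwdriver_tip pred [ 0.5419 -0.1179  0.053 ] [(array([293.3, 188.6]), 0.84, array([291.6, 183.6]))]
eye_ring [(array([302.9, 197.4]), 0.69, array([303. , 189.1]))]
eye_collar [(array([303.7, 199.2]), 0.41, array([302.9, 199.5]))]
```

View pics/e5.png

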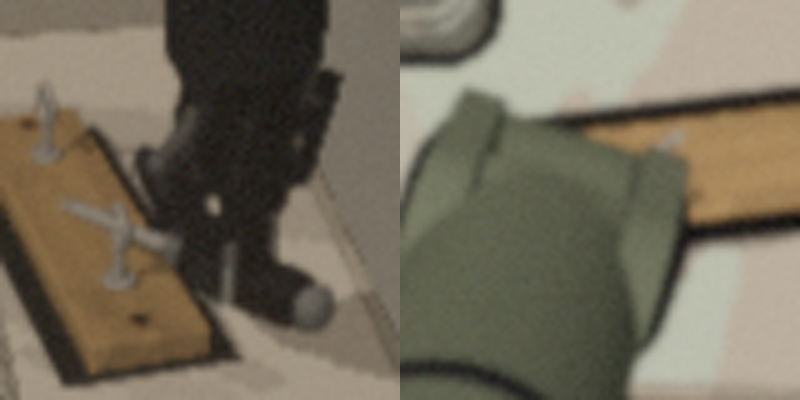

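The torque climbed 0.47→0.59→0.65 over 3°, so the collar is bedded and snug. The picture shows the ring, at about (118,225), edge-on and in line with the strip. I unload the blade and draw it out.

Call:
carry_out --rows '[[[-0.0002,-0.005,0,-4],[-0.0008,-0.0101,0,-8],[-0.0017,-0.015,0,-12],[-0.003,-0.0199,0,-16],[-0.003,-0.0199,0,-16],[-0.003,-0.0199,0,-16]]]'

```text
clock: 19.25
position: [0.4545, -0.0487, 0.0453]
tool_rot: [-3.141, -0.001, 2.562]
force: [0.2, -1.1, -0.9]
grip_width: 0.0242
finger_force: 79.4
```

```bash
python3 m.py
```

```text
clk 19.55 phi -33.038679717161216 eye tool -0.0729 0.0006 Fx Fy Fz Mz Meye [ 0.185 -0.148 -0.495  0.007  0.018] sd [0.384 0.356 0.523 0.027 0.035]
```

Call:
carry_out --rows '[[[0.006,0,0,0],[0.014,0,0,0],[0.022,0,0,0],[0.03,0,0,0],[0.038,0,0,0],[0.044,0,0,0],[0.05,0,0,0],[0.05,0,0,0]]]'

```text
clock: 20.22
position: [0.4119, -0.0205, 0.0453]
tool_rot: [-3.141, -0.001, 2.566]
force: [0.6, 0.6, -1.4]
grip_width: 0.0241
finger_force: 79.3
```

```bash
python3 look.py e6.png
```

```text
{'clock': np.float64(20.2167), 'qpos': array([-0.2201,  0.5592,  0.1616,  2.2796, -0.275 ,  0.3207,  1.1744]), 'position': array([ 0.4119, -0.0205,  0.0453]), 'tool_rot': array([-3.1414, -0.0007,  2.5663]), 'force': array([ 0.6177,  0.6071, -1.4223]), 'moment': array([-0.0209, -0.0246, -0.0272]), 'grip_width': np.float64(0.0241)}
screwdriver_grip pred [ 0.4119 -0.0205  0.0529] [(array([348.9, 199.9]), 0.74, array([349.6, 199.6]))]
screwdriver_root pred [ 0.4454 -0.0422  0.0529] [(array([331.5, 195.4]), 0.87, array([334.3, 196. ])), (array([290.3, 264.2]), 0.54, array([290. , 262.7]))]
   tri [ 0.4463 -0.0444  0.0532] [np.float64(0.005536729208006284), np.float64(0.005536729208006358)]
screwdriver_tip pred [ 0.5059 -0.0814  0.0529] [(array([309.7, 195.7]), 0.6, array([307.6, 189.7])), (array([304.6, 242.4]), 0.62, array([303.4, 243. ]))]
   tri [ 0.5041 -0.0849  0.0335] [np.float64(0.0045454379433369834), np.float64(0.004545437943336883)]
eye_ring [(array([304. , 189.6]), 0.47, array([303. , 189.1])), (array([289.5, 262.5]), 0.21, array([305.3, 239.4]))]
eye_collar [(array([302.7, 199.5]), 0.69, array([302.9, 199.5])), (array([306.9, 241.6]), 0.39, array([304.8, 239.9]))]
```

Call:
carry_out --rows '[[[0.008,0,0,0],[0.015,0,0,0],[0.015,0,-0.02,0],[0.015,0,-0.045,0],[0.015,0,-0.06,0],[0.015,0,-0.06,0]]]'

```text
clock: 21.32
position: [0.4007, -0.0124, 0.1074]
tool_rot: [3.139, 0.002, 2.566]
force: [0.3, 0.0, -1.3]
grip_width: 0.0244
finger_force: 79.4
```

Call:
carry_out --rows '[[[0.006,0.02,0,0],[0.015,0.05,0,0],[0.024,0.08,0,0],[0.033,0.11,0,0],[0.042,0.14,0,0],[0.051,0.172,0,0],[0.051,0.172,0.03,0],[0.051,0.172,0.06,0],[0.051,0.172,0.075,0],[0.051,0.172,0.085,0],[0.051,0.172,0.09,0],[0.051,0.172,0.09,0]]]'

```text
clock: 22.32
position: [0.4507, 0.1588, 0.0146]
tool_rot: [-3.14, -0.001, 2.565]
force: [-0.3, 0.4, -0.2]
grip_width: 0.0241
finger_force: 79.5
```

Call:
carry_out --rows '[[[0,0,0.003,0],[0,0,0.006,0],[0,0,0.008,0],[0,0,0.009,0],[0,0,0.009,0],[0,0,0.009,0]]]'

```text
clock: 22.82
position: [0.4514, 0.1591, 0.0065]
tool_rot: [3.141, 0.0, 2.566]
force: [0.1, -0.2, -0.5]
grip_width: 0.0243
finger_force: 79.5
```

```bash
python3 look.py e7.png
```

```text
{'clock': np.float64(22.8167), 'qpos': array([-0.587 ,  0.6967,  0.1653,  2.1244, -0.3193,  0.343 ,  0.8369]), 'position': array([0.4514, 0.1591, 0.0065]), 'tool_rot': array([3.1413, 0.0002, 2.5656]), 'force': array([ 0.0726, -0.2204, -0.5242]), 'moment': array([-0.0501, -0.0149,  0.0007]), 'grip_width': np.float64(0.0243)}
screwdriver_grip pred [0.4514 0.1591 0.0141] [(array([350.6, 260.1]), 0.72, array([350.2, 259.5])), (array([226.9, 260.7]), 0.6, array([225.7, 259.1]))]
   tri [0.4479 0.1555 0.0089] [np.float64(0.0013708055017736115), np.float64(0.0013708055017735016)]
screwdriver_root pred [0.4849 0.1373 0.0141] [(array([332.8, 253.6]), 0.78, array([332.9, 254.5])), (array([232.3, 250.4]), 0.47, array([233. , 248.5]))]
   tri [0.4821 0.1382 0.0167] [np.float64(0.0031781150782596132), np.float64(0.0031781150782597377)]
screwdriver_tip pred [0.5453 0.0981 0.0141] [(array([246.7, 231.6]), 0.47, array([246.1, 229.6]))]
eye_ring [(array([351.5, 258.7]), 0.45, array([303. , 189.1]))]
eye_collar [(array([303.6, 198.1]), 0.56, array([302.9, 199.5]))]
```

Lower 2 mm more, then open and lift away.

Call:
carry_out --rows '[[[0,0,0.001,0],[0,0,0.002,0],[0,0,0.002,0]]]'

```text
clock: 23.67
position: [0.4513, 0.1591, 0.0054]
tool_rot: [3.141, -0.0, 2.565]
force: [-8.3, -1.3, 38.3]
grip_width: 0.0244
finger_force: 84.4
```

Call:
carry_out --rows '[[[0,0,0,0],[0,0,0,0],[0,0,0,0],[0,0,0,0],[0,0,-0.01,0],[0,0,-0.03,0],[0,0,-0.06,0],[0,0,-0.1,0],[0,0,-0.13,0],[0,0,-0.15,0],[0,0,-0.15,0]]]' --grip 0.06

```text
clock: 24.58
position: [0.4527, 0.1596, 0.1586]
tool_rot: [3.136, 0.002, 2.565]
force: [1.2, 1.1, 0.1]
grip_width: 0.0602
finger_force: 0.0
```

```bash
python3 - <<'E'
from h import *
fs=[bot.grab_frame(n) for n in("side","top")]
o=np.zeros((400,800,3),np.uint8)
o[:,:400]=cv2.resize(fs[0]["pixels"][140:300,260:420],(400,400),interpolation=2);o[:,400:]=cv2.resize(fs[1]["pixels"][150:290,200:340],(400,400),interpolation=2);save({"pixels":o},"f.png")
E
```

```text
(no output)
```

View pics/f.png

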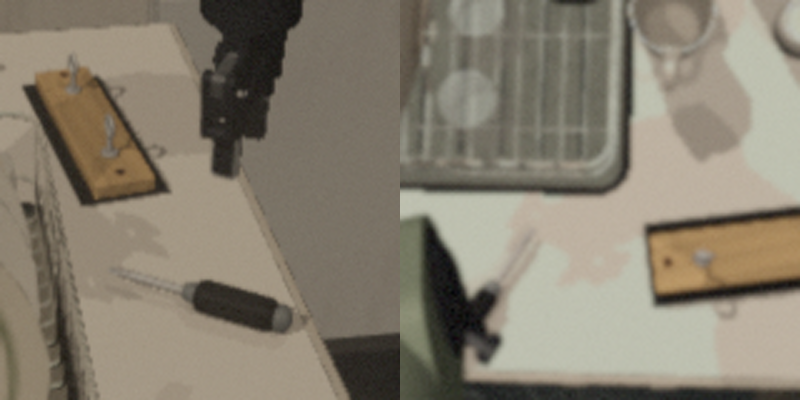

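The screwdriver lies flat at crop (115,270) to (300,320), clear of the strip. Both eyes, at (73,75) and (110,135), stand in line with the strip.

```bash
python3 -c "
from workcell import bot
print(bot.job_done())"
```

```text
the job is handed in; nothing more can be done
None
```

The crooked eye is bedded snug (torque rose from about 0.08 to 0.28 Nm), the screwdriver lies flat and clear of the strip, and the job is handed in; no verdict came back.

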